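# Put the sink-side washing things back in their holders

### The arm

A 7-joint arm with a two-finger parallel gripper is mounted at the origin on the work surface. World frame = base frame: x ahead of the robot, y to its left, z up, the work surface at z = 0. Lengths are in m, angles in rad, forces in N, time in s.
With the tool pointing down it reaches from about 0.35 to 0.9 m from the base axis. Payload 8.1 kg.
Tool frame: the origin (TCP) lies midway between the tips of the shut fingers; the grasp point (between the pads) lies env.hold_point_z behind it (env.hold_point_z is the distance from the TCP to the grasp point, in m); z points along the fingers, y is the line along which they close (so a half turn about z gives the same grasp; the last joint's range is limited). The gripper opens to 92 mm and grips with 3 to 60 N. Pads are 19 mm wide; open, the fingers measure 130 mm over their backs; the gripper's body (75 mm by 190 mm) begins 47 mm behind the grasp point.
Start: joints at [-1.433, 0.434, 0.025, 1.573, -0.012, 1.134, -0.075], TCP at [0.149, 0.607, 0.195] pointing down, gripper open.
Joint ranges: [-2.62, 2.62], [-0.44, 2.09], [-1.27, 1.32], [0.08, 2.57], [-1.32, 4.46], [0.12, 2], [-2.74, 2.74]. Speed limits (rad/s): [2.22, 2.22, 3.01, 3.01, 3.14, 3.14, 3.14].

### API

Orientations are given as a rotation vector (axis times angle).
In Python, from workcell import env gives the robot as it stands. The module is installed in compiled form; this text tells all that it offers. Calls block until the motion is done:
- env.movep(position, orientation): joint-space move of the TCP to a pose.
- env.move_l(position, ori=None, max_speed=0.15): straight line of the TCP; ori=None keeps the orientation; max_speed is the mean speed in m/s.
- env.movej(angles): joint-space move.
- env.grip(opening): finger opening in m; the grip force is fixed at half the most; returns when the fingers have stopped.
- env.dwell(seconds).
- env.ik(position, orientation): joint angles nearest the present ones, or None.
- env.sense(): the state.
- env.capture(name): name is "scene" or "top" or "wrist"; returns the picture (384x512x3 uint8, red, green, blue); there is no depth.
- env.camera_info(name): a dict with "fx", "fy", "cx", "cy" (pixels), "k1" (the pictures are not rectified: a ray, as slopes to the right and down, at radius r is drawn at 1 + k1 r^2 times it, then the intrinsics apply), "rvec" (rotation vector, rad) and "tvec" (3), from world to camera coordinates, as OpenCV has them; the wrist camera has in their place "hand_eye" (4x4, takes a point from camera to tool coordinates, whose origin is the TCP and whose axes are the flange's). Camera axes: x right, y down, z forward; pixel columns grow to the right and rows downward; lengths in m; the calibration is good to about 2 mm. A picture is of the moment at which its call begins: read the wrist's pose just before it. camera_info takes no time and is no camera call.
A pose or a line that the arm cannot do raises env.MotionError and nothing moves.
- env.sign_off(): hands the job in; it is judged then, once.
Trained networks look in the newest picture that a camera, given by its name, has taken for a name from the list of things; names that differ only in an ending like _2 or _b are one class to them, and where a whole thing is asked for, a point or a joint stands for the part that bears it (a point fixed in the world has none). Each returns a list of dicts, best first, with "conf" (0 to 1); they miss things now and then, are a little off and sometimes report something else, mostly with a low value. They report only what shows in the picture. A call takes as long as a camera call. They do not tell look-alikes from the thing itself.
- env.silhouettes(camera, query): "mask" (384x512 bool, what is visible of it) and "bbox" ([left, top, right, bottom] as shares, 0 to 1, of the picture: columns of its width, rows of its height, round what is visible of it).
- env.mark_of(camera, query): "location" ([row, column] as shares, 0 to 1, of the picture: columns of its width, rows of its height: a listed point, or the origin of a listed thing).
The state is a dict: "t": time; "joint_pos": joint angles; "qvel": joint speeds; "joint_efforts": joint torques, N m; "tool_pos": TCP position; "eef_rot": TCP orientation; "contact_force": force on the tool from outside, world axes, zero at the start; "wrist_torque": the same for the moment, N m; "opening": finger opening in m; "finger_force": force on a finger pad.
Only numpy, scipy, OpenCV 4.12 (cv2) and the standard library are available. Lean on these libraries where they do the work, as an engineer would, in place of code of your own. Each camera call takes 0.05 s, during which the arm holds its last target. There are 200 camera calls.

### The job

Tidy the sink side: stand the larger soap bottle in the larger round tray and the smaller bottle in the smaller one, lay the scrubbing brush bristles down in the oblong tray, and lay the bar of soap flat and lengthwise on the sloping dish with its short end resting against the lip at the bottom. Set things down rather than drop them, do not tip the bottles over, and leave the green glass bottle and the egg cup where they are.

Things in the scene. Friction and masses are not known exactly. Their poses are not given: they have to be found in the camera images.
- large_bottle: The larger of two loose round soap bottles: white plastic, standing, straight sides 62 mm in diameter from the bottom to 108 mm up, then a shoulder narrowing to a neck 25 mm and a cap 26 mm in diameter; 150 mm high in all, about 0.4 kg. Origin at the centre of its underside, z up. 
- small_bottle: The smaller of the two loose round soap bottles: white plastic, standing, straight sides 44 mm in diameter from the bottom to 75 mm up, then a shoulder and a grey cap 25 mm in diameter; 105 mm high in all, about 0.15 kg. Origin at the centre of its underside, z up. 
- scrubbing_brush: Loose hand scrubbing brush lying on its bristles: wooden back 116 mm long (along its x) and 46 mm wide (along y), between 23 and 41 mm above the underside; below it a stiff bristle block 108 x 41 mm that bears the brush like a solid. About 0.12 kg. Origin at the centre of the bristle underside, z up.
- soap: Loose cream-coloured bar of hard soap lying flat, 84 mm long (along its x), 50 mm wide (along y), 26 mm thick, about 0.12 kg. Origin at the centre of its underside, z up.
- large_tray: The larger of two round stainless steel bottle trays, fixed to the worktop: 94 mm outside, flat floor 86 mm in diameter inside and 4 mm above the worktop, rim top at 14 mm. It is the tray for the larger bottle. Origin at the centre of its underside, z up.
- small_tray: The smaller round stainless steel bottle tray, fixed: 68 mm outside, flat floor 60 mm in diameter inside and 4 mm above the worktop, rim top at 14 mm. It is the tray for the smaller bottle; the larger does not fit. Origin at the centre of its underside, z up.
- brush_tray: Oblong flat stainless steel tray for the brush, fixed: 140 mm long (along its x) and 74 mm wide (along y) outside, 132 x 66 mm inside, floor 4 mm above the worktop, rim top at 14 mm. Origin at the centre of its underside, z up.
- soap_dish: Sloping soap dish of ribbed steel sheet, fixed, 84 mm wide (y), no sides. Its slippery 20 degree slope climbs towards +x, from 10 mm high at x=-55 mm to 50 mm at x=+56. At the low end a lip 14 mm high, square to the slope, stops the soap, which slides down by itself. Seated soap: long side up the slope, centre of underside at x=-15.5, z=24.4 mm. Origin: centre of the footprint on the worktop.
- green_bottle: Bystander: loose green glass bottle, 62 mm in diameter, 226 mm high, standing to the left of the work. Not to be disturbed. Origin at the centre of its underside, z up. 
- egg_cup: Bystander: loose blue ceramic egg cup on a foot, 54 mm in diameter, 66 mm high, standing beyond the work. Not to be disturbed. Origin at the centre of its underside, z up. 
Not all that is in view belongs to the job. Leave any brown or yellow look-alike of the large_tray alone.

How it is judged:
At the end, for the whole second after the job is handed in: All at rest: large bottle upright on the large tray floor (15 mm of centre), small bottle on the small (11 mm), brush bristles down on the oblong tray floor (16 mm along, 18 across), soap flat on the slope (5 deg), lengthwise (14 deg), end within 8 mm of the lip, 16 mm of the middle (horizontal distance between large_bottle and large_tray below 0.015 m and z of large_bottle in the frame of large_tray between 0.001 and 0.008 m and angle between each of large_bottle, small_bottle, scrubbing_brush's own z axis and vertical below 0.08 rad and linear speed of each of large_bottle, small_bottle, scrubbing_brush, soap below 0.02 m/s and angular speed of each of large_bottle, small_bottle, scrubbing_brush, soap below 0.15 rad/s and horizontal distance between small_bottle and small_tray below 0.011 m and z of small_bottle in the frame of small_tray between 0.001 and 0.008 m and x of scrubbing_brush in the frame of brush_tray between -0.016 and 0.016 m and y of scrubbing_brush in the frame of brush_tray between -0.018 and 0.018 m and z of scrubbing_brush in the frame of brush_tray between 0.001 and 0.008 m and x of soap in the frame of soap_dish between -0.0235 and -0.0075 m and y of soap in the frame of soap_dish between -0.016 and 0.016 m and z of soap in the frame of soap_dish between 0.018 and 0.031 m and angle between the z axis of soap and the z axis of soap_dish, either way round between 0.26 and 0.44 rad and angle between the y axis of soap and the y axis of soap_dish, either way round below 0.25 rad); the robot touches nothing.
It fails at once if the green glass bottle or the egg cup is shifted by more than 20 mm (distance of any of green_bottle, egg_cup from where it was at the start of the episode above 0.02 m).
It fails at once if one of the two soap bottles is tipped over (leans more than 40 degrees) (angle between any of large_bottle, small_bottle's own z axis and vertical above 0.7 rad).
It fails at once if a thing is dropped onto its holder (comes down on it faster than 0.7 m/s, a fall of more than about 25 mm) ((linear speed of large_bottle above 0.7 m/s and horizontal distance between large_bottle and large_tray below 0.05 m and z of large_bottle in the frame of large_tray below 0.03 m) or (linear speed of small_bottle above 0.7 m/s and horizontal distance between small_bottle and small_tray below 0.05 m and z of small_bottle in the frame of small_tray below 0.03 m) or (linear speed of scrubbing_brush above 0.7 m/s and horizontal distance between scrubbing_brush and brush_tray below 0.05 m and z of scrubbing_brush in the frame of brush_tray below 0.03 m) or (linear speed of soap above 0.7 m/s and horizontal distance between soap and soap_dish below 0.05 m and z of soap in the frame of soap_dish below 0.055 m)).
It also fails if it takes over 128 s, if anything falls off the work surface, if the arm or the gripper's body presses on something with over 40 N, if the wrist force passes 120 N, or if a joint passes its speed limit or range.

## Working session

There is one attempt and no reset: what is moved stays moved. The work goes in short steps, each a Python script; the robot and the scene stay as the last script left them, time stands still between calls to the robot, and variables do not carry over. Pictures are saved under pics/ and viewed, at most 14 in all, crops included, and the job is handed in when it is done.

```bash
mkdir -p pics; cat > h.py <<'E'
import numpy as np, cv2
from scipy.spatial.transform import Rotation as R
from workcell import env
def cam(name):
    c=env.camera_info(name)
    if 'hand_eye' in c:
        s=env.sense(); T=np.eye(4); T[:3,:3]=R.from_rotvec(s['eef_rot']).as_matrix(); T[:3,3]=s['tool_pos']
        M=T@np.array(c['hand_eye'])
    else:
        Rm=R.from_rotvec(np.ravel(c['rvec'])).as_matrix(); M=np.eye(4); M[:3,:3]=Rm.T; M[:3,3]=-Rm.T@np.ravel(c['tvec'])
    return c,M
def p2w(cm,u,v,z):
    c,M=cm; xd=(u-c['cx'])/c['fx']; yd=(v-c['cy'])/c['fy']; x,y=xd,yd
    for _ in range(20):
        f=1+c['k1']*(x*x+y*y); x,y=xd/f,yd/f
    d=M[:3,:3]@np.array([x,y,1.]); o=M[:3,3]
    return o+d*(z-o[2])/d[2]
def w2p(cm,P):
    c,M=cm; q=(np.atleast_2d(P)-M[:3,3])@M[:3,:3]; x=q[:,:2]/q[:,2:]
    f=1+c['k1']*(x**2).sum(1,keepdims=True)
    return x*f*[c['fx'],c['fy']]+[c['cx'],c['cy']]
def save(img,n): cv2.imwrite('pics/'+n+'.png',cv2.cvtColor(img,cv2.COLOR_RGB2BGR))
def down(yaw): # tool x axis at yaw from world x, z down
    return (R.from_euler('z',yaw)*R.from_euler('x',np.pi)).as_rotvec()
E
python3 - <<'E'
from h import *
for n in('scene','top'):
    save(env.capture(n),n); c,M=cam(n); print(n,M[:3,3].round(3),M[:3,2].round(2),c['fx'],c['k1'])
    cm=(c,M)
    for q in 'large_bottle small_bottle scrubbing_brush soap large_tray small_tray brush_tray soap_dish green_bottle egg_cup'.split():
        for d in env.mark_of(n,q)[:3]:
            r,cc=d['location']; print(q,round(d['conf'],2),round(r*384),round(cc*512),p2w(cm,cc*512,r*384,0)[:2].round(3))
s=env.sense();print(env.hold_point_z,s['eef_rot'],s['t'],env.camera_info('wrist'))
E
```

```text
scene [ 0.902 -0.542  1.   ] [-0.3   0.48 -0.82] 405.3849278265144 -0.03556267797426414
large_bottle 0.6 250 260 [ 0.645 -0.093]
small_bottle 0.57 120 261 [0.388 0.336]
scrubbing_brush 0.79 222 190 [ 0.427 -0.123]
scrubbing_brush 0.22 240 327 [0.788 0.032]
soap 0.61 169 234 [0.429 0.105]
large_tray 0.89 308 112 [ 0.411 -0.434]
large_tray 0.73 273 145 [ 0.418 -0.314]
large_tray 0.68 261 102 [ 0.296 -0.348]
small_tray 0.57 307 192 [ 0.581 -0.323]
small_tray 0.41 119 264 [0.393 0.348]
brush_tray 0.83 194 296 [0.64  0.126]
soap_dish 0.93 146 322 [0.622 0.341]
green_bottle 0.78 107 332 [0.57  0.522]
top [0.423 0.026 1.209] [ 0.11  0.01 -0.99] 349.5138105303739 -0.09628536092462626
large_bottle 0.65 168 291 [ 0.652 -0.084]
small_bottle 0.68 238 166 [0.395 0.344]
small_bottle 0.67 174 168 [0.62  0.348]
scrubbing_brush 0.7 230 301 [ 0.434 -0.121]
soap 0.73 226 233 [0.445 0.113]
large_tray 0.77 273 370 [ 0.291 -0.361]
large_tray 0.76 238 392 [ 0.413 -0.442]
large_tray 0.73 233 354 [ 0.428 -0.305]
small_tray 0.8 188 365 [ 0.587 -0.346]
brush_tray 0.88 166 231 [0.654 0.127]
green_bottle 0.74 190 126 [0.56  0.498]
egg_cup 0.75 129 262 [0.791 0.021]
0.0188 [-3.77408520e-01 -3.11883534e+00 -2.78694047e-05] 1.1 {'fx': 267.7916889216325, 'fy': 267.7916889216325, 'cx': 258.88441897851953, 'cy': 191.6351558846147, 'k1': -0.05364642214208509, 'hand_eye': array([[-5.11552863e-04, -9.58296052e-01, -2.85776863e-01,
         7.57637648e-02],
       [ 9.99999498e-01, -7.36436103e-04,  6.79450400e-04,
        -1.16734694e-03],
       [-8.61571035e-04, -2.85776372e-01,  9.58295947e-01,
        -1.88567996e-01],
       [ 0.00000000e+00,  0.00000000e+00,  0.00000000e+00,
         1.00000000e+00]])}
```

View pics/scene.png

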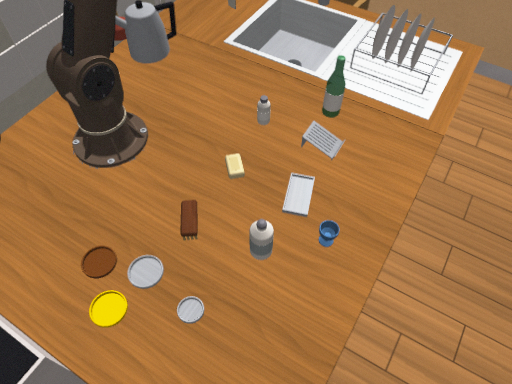

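View pics/top.png

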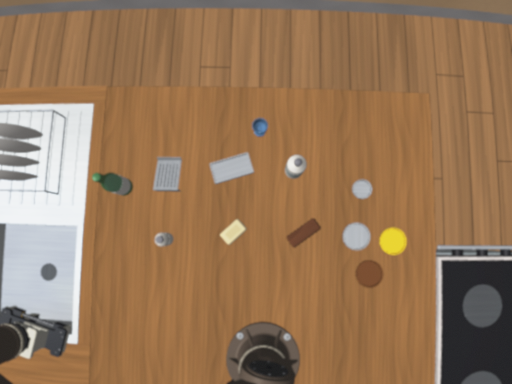

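The scene view shows the silver large tray at about (145,271), with the brown one at (99,262) and the yellow one at (108,308) as decoys. The small tray is at (190,309), the brush tray at (298,194), the dish at (322,140), the soap at (234,165), the brush at (189,218) and the bottles at (261,240) and (263,110). Next I take two close wrist views and fit the models to the silhouettes.

```bash
cat >> h.py <<'E'
from scipy.optimize import minimize
def ring(r,z): 
    a=np.linspace(0,2*np.pi,24,endpoint=False); return np.c_[r*np.cos(a),r*np.sin(a),0*a+z]
def box(l,w,z0,z1): return np.array([[sx*l/2,sy*w/2,z] for sx in(-1,1) for sy in(-1,1) for z in(z0,z1)])
MOD={'large_bottle':np.r_[ring(.031,0),ring(.031,.108),ring(.013,.15)],'small_bottle':np.r_[ring(.022,0),ring(.022,.075),ring(.0125,.105)],
'scrubbing_brush':np.r_[box(.116,.046,.023,.041),box(.108,.041,0,.02)],'soap':box(.084,.05,0,.026),
'large_tray':np.r_[ring(.047,0),ring(.047,.014)],'small_tray':np.r_[ring(.034,0),ring(.034,.014)],'brush_tray':box(.14,.074,0,.014),
'soap_dish':np.array([[x,y,z] for x,z in((-.055,.01),(-.06,.023),(.056,.05)) for y in(-.042,.042)])}
def fit(cm,mask,q,p0,z0=0):
    def iou(p):
        P=MOD[q]@R.from_euler('z',p[2]).as_matrix().T+[p[0],p[1],z0]
        h=cv2.convexHull((w2p(cm,P)*16).astype(np.int32)); m=np.zeros(mask.shape,np.uint8); cv2.fillConvexPoly(m,h,1,shift=4)
        m=m>0; return -(m&mask).sum()/max(1,(m|mask).sum())
    best=None
    for y0 in ([0] if 'bottle' in q or q in('large_tray','small_tray') else np.arange(0,2*np.pi if q=='soap_dish' else np.pi,np.pi/6)):
        s=np.array([[0,0,0],[.012,0,0],[0,.012,0],[0,0,.25]])+[p0[0],p0[1],y0]
        r=minimize(iou,s[0],method='Nelder-Mead',options=dict(initial_simplex=s,xatol=2e-4,fatol=1e-4))
        if best is None or r.fun<best.fun: best=r
    return best.x,-best.fun
def find(camn,q,near,cm):
    out=[]
    for d in env.silhouettes(camn,q):
        v,u=np.nonzero(d['mask']); 
        if len(u)<30: continue
        w=p2w(cm,u.mean(),v.mean(),0.03)[:2]
        if np.hypot(*(w-near))<.09: out.append((d['conf'],*fit(cm,d['mask'],q,w)))
    return out
def best_yaw(pos,yaw,sym=np.pi):
    c=[]
    for k in range(int(round(2*np.pi/sym))):
        j=env.ik(pos,down(yaw+k*sym))
        if j is not None: c.append((abs(j[6]),yaw+k*sym))
    return min(c)[1] if c else None
E
cat > survey.py <<'E'
from h import *
V={'A':((.5,.23),{'soap_dish':(.62,.345),'small_bottle':(.395,.344),'soap':(.44,.11),'brush_tray':(.65,.127)}),
 'B':((.5,-.2),{'large_bottle':(.65,-.088),'scrubbing_brush':(.43,-.12),'large_tray':(.425,-.31),'small_tray':(.585,-.335)})}
for n,(p,qs) in V.items():
    pos=[*p,.30]; y=best_yaw(pos,0,np.pi/2); env.movep(pos,down(y)); cm=cam('wrist'); save(env.capture('wrist'),'w'+n)
    print(n,y,env.sense()['t'],cm[1][:3,3].round(3))
    for q,nr in qs.items():
        for o in find('wrist',q,np.array(nr),cm): print(q,round(o[0],2),o[1].round(4),round(o[2],3),w2p(cm,[*o[1][:2],0]).round())
E
python3 survey.py
```

```text
A 1.5707963267948966 3.05 [0.5   0.307 0.488]
soap_dish 0.69 [0.6127 0.3418 3.1715] 0.931 [[324.  92.]]
small_bottle 0.62 [0.397  0.3381 0.1997] 0.911 [[199.  94.]]
soap 0.94 [0.4234 0.1123 2.3059] 0.773 [[219. 216.]]
brush_tray 0.92 [0.6477 0.1234 1.8908] 0.752 [[334. 211.]]
B 1.5707963267948966 4.8833 [ 0.501 -0.123  0.488]
large_bottle 0.84 [ 0.6455 -0.0949  0.5899] 0.935 [[341.  97.]]
scrubbing_brush 0.58 [ 0.4292 -0.128   2.1913] 0.88 [[218. 116.]]
small_tray 0.86 [ 0.5835 -0.334   0.1659] 0.939 [[300. 224.]]
```

View pics/wA.png

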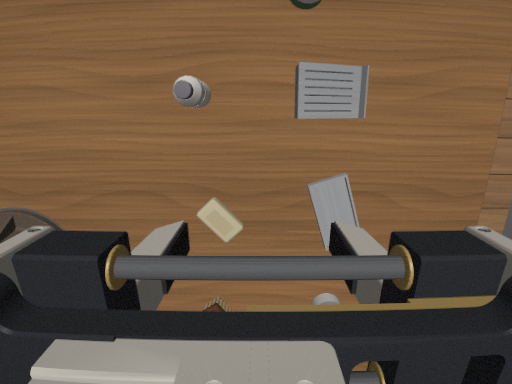

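View pics/wB.png

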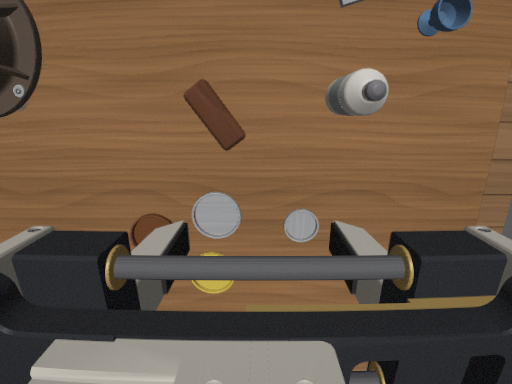

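Image A: the dish is at about (330,91). A raised strip on its right edge (column 365) looks like the lip, so the dish yaw is about pi. The brush tray is partly hidden by a finger. In image B the silver large tray is at (216,215). I'll take closer looks at the fixed holders.

```bash
cat > survey2.py <<'E'
from h import *
V={'T':((.5,-.45),{'large_tray':(.425,-.31),'small_tray':(.585,-.335)}),
 'S':((.55,.01),{'soap':(.44,.11),'brush_tray':(.65,.127)}),
 'D':((.62,.23),{'soap_dish':(.62,.345)})}
for n,(p,qs) in V.items():
    pos=[*p,.24]; env.movep(pos,down(np.pi/2)); cm=cam('wrist'); im=env.capture('wrist'); save(im,'w'+n)
    print(n,env.sense()['t'])
    for q,nr in qs.items():
        for o in find('wrist',q,np.array(nr),cm):
            print(q,round(o[0],2),o[1].round(4),round(o[2],3),w2p(cm,[*o[1][:2],0]).round())
            P=MOD[q]@R.from_euler('z',o[1][2]).as_matrix().T+[*o[1][:2],0]
            cv2.polylines(im,[cv2.convexHull(w2p(cm,P).astype(np.int32))],True,(255,0,0),1)
    save(im,'w'+n)
ims=[cv2.imread(f'pics/w{n}.png')[:260] for n in 'SD']
cv2.imwrite('pics/SD.png',np.vstack(ims))
E
python3 survey2.py
```

```text
T 6.1417
large_tray 0.63 [ 0.4201 -0.3133  0.0856] 0.973 [[204.  72.]]
small_tray 0.6 [ 0.5834 -0.3342  0.2411] 0.957 [[312.  86.]]
S 7.9833
soap 0.66 [ 0.4289  0.1071 -0.7965] 0.883 [[178.  98.]]
brush_tray 0.67 [ 0.6476  0.1231 -1.2605] 0.973 [[322.  86.]]
D 9.05
soap_dish 0.83 [0.6173 0.3417 3.1671] 0.968 [[256.  86.]]
```

View pics/SD.png

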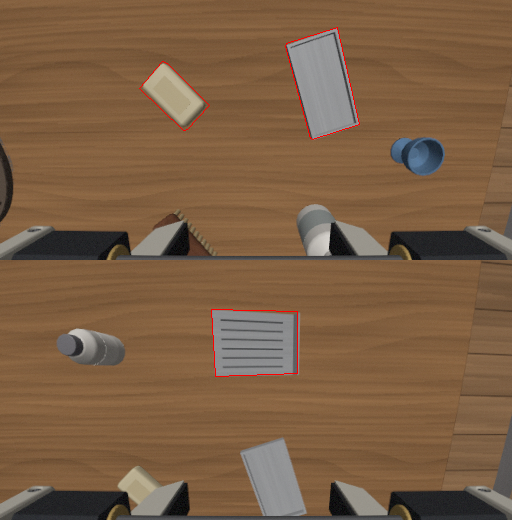

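The outlines fit: soap at (174,97), brush tray at (322,86) and dish at (256,343 in the stacked picture), low end to the right. Next I pick the soap, with one close look first.

```bash
cat >> h.py <<'E'
def look(q,near,z=.2,yaw=np.pi/2,off=.1):
    env.movep([near[0]-off*np.cos(yaw),near[1]-off*np.sin(yaw),z],down(yaw)); cm=cam('wrist'); im=env.capture('wrist')
    o=find('wrist',q,np.array(near),cm)
    for a in o: print(q,round(a[0],2),a[1].round(4),round(a[2],3))
    if o:
        P=MOD[q]@R.from_euler('z',o[0][1][2]).as_matrix().T+[*o[0][1][:2],0]
        cv2.polylines(im,[cv2.convexHull(w2p(cm,P).astype(np.int32))],True,(255,0,0),1)
    save(im[:270],'look_'+q); return o[0][1] if o else None
def pick(x,y,yaw,z,sym=np.pi,hz=.2,opening=.092):
    yw=best_yaw([x,y,z],yaw,sym); print('yaw',yw)
    env.grip(opening); env.movep([x,y,hz],down(yw)); env.move_l([x,y,z],max_speed=.15)
    env.grip(0); s=env.sense(); print('grip',s['opening'],s['finger_force'],s['contact_force'])
    return yw
def st(): s=env.sense(); print('t',round(s['t'],2),np.round(s['tool_pos'],4),'open',round(s['opening'],4),'ff',s['finger_force'],np.round(s['contact_force'],1))
E
python3 - <<'E'
from h import *
p=look('soap',(.4275,.109))
pick(p[0],p[1],p[2],.004,hz=.12)
s=env.sense();env.move_l([p[0],p[1],.2],max_speed=.2); st()
E
```

```text
Traceback (most recent call last):
TypeError: 'NoneType' object is not subscriptable
```

View pics/look_soap.png

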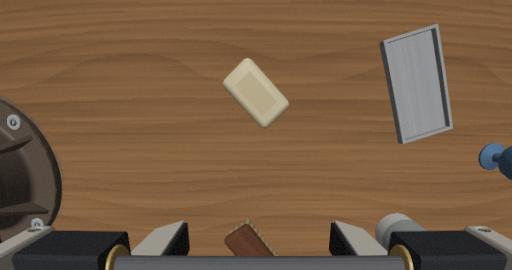

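The soap is clear at (256,92), but the network missed it. I'll retry from slightly different viewpoints.

```bash
python3 - <<'E'
from h import *
for off in(.1,.09,.11):
    p=look('soap',(.4275,.109),z=.19,off=off)
    if p is not None: break
else: raise SystemExit('miss')
pick(p[0],p[1],p[2],.004,hz=.12)
env.move_l([p[0],p[1],.2],max_speed=.2); st()
dy=3.167; t=np.radians(20)
for k in(0,np.pi):
    Rt=R.from_euler('z',dy)*R.from_euler('y',-t); up=Rt.as_matrix()
    o=(Rt*R.from_euler('z',k)*R.from_euler('x',np.pi)).as_rotvec()
    for h in(.004,.1):
        c=np.array([.617,.3417,0])+R.from_euler('z',dy).apply([-.0155,0,.0244])+up@[.005,0,h]
        print(k,h,c.round(3),env.ik(c,o))
E
```

```text
soap 0.56 [ 0.428   0.1071 -0.7919] 0.901
yaw 2.3497033606326485
grip 0.0002652953053175869 0.0 [ 0.2906615  -0.30257576 -0.8014181 ]
t 15.03 [0.4272 0.1069 0.1992] open 0.0005 ff 0.0 [-0.4  0.4 -0.7]
0 0.004 [0.629 0.342 0.03 ] [-0.74669915  1.0149308   0.60251087  1.10683227 -0.59736757  1.51648082
  1.44308335]
0 0.1 [0.662 0.343 0.12 ] [-0.69622863  1.0035708   0.63280201  0.89203011 -0.59600583  1.72099878
  1.38956029]
3.141592653589793 0.004 [0.629 0.342 0.03 ] [-0.91940154  1.21241836  1.17809902  1.12915991 -1.03184499  1.74250625
 -1.45230825]
3.141592653589793 0.1 [0.662 0.343 0.12 ] [-0.83318214  1.16553759  1.20470897  0.91350167 -1.02310005  1.90020777
 -1.54511895]
```

The fingers closed on nothing, so I look again.

```bash
python3 - <<'E'
from h import *
env.grip(.092)
for off in(.1,.09,.11):
    p=look('soap',(.4275,.109),z=.19,off=off)
    if p is not None: break
st()
for d in env.mark_of('wrist','soap'): print(d)
E
```

```text
soap 0.63 [ 0.4269  0.1083 -0.8238] 0.924
t 17.14 [0.4277 0.01   0.19  ] open 0.0917 ff 0.0 [-0.2  0.3  0.4]
{'location': [0.2414, 0.5023], 'conf': 0.71}
```

View pics/look_soap.png

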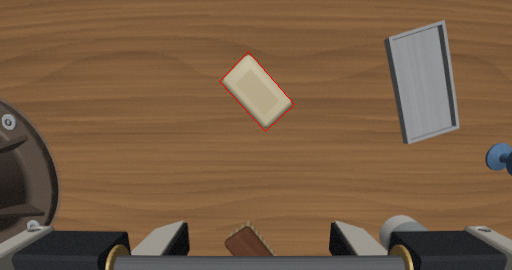

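The soap hasn't moved, so I step through the descent and look at the bottom.

```bash
python3 - <<'E'
from h import *
x,y=.4272,.1075
yw=best_yaw([x,y,.1],-.805); env.movep([x,y,.12],down(yw)); st()
env.move_l([x,y,.05]); st(); env.move_l([x,y,.006],max_speed=.1); st(); print(env.sense()['eef_rot'])
a=env.capture('wrist'); b=env.capture('top')
save(np.vstack([a[100:],cv2.resize(b[160:260,180:340],(512,320))]),'dn')
E
```

```text
t 17.84 [0.4275 0.1071 0.1203] open 0.0916 ff 0.0 [-0.9  0.2  0.6]
t 18.46 [0.4279 0.107  0.0508] open 0.0917 ff 0.0 [ 0.5  0.7 -0.4]
t 19.05 [0.4276 0.1075 0.0065] open 0.0916 ff 0.0 [1.  1.  0.4]
[1.23102231e+00 2.88998560e+00 5.32559555e-04]
```

View pics/dn.png

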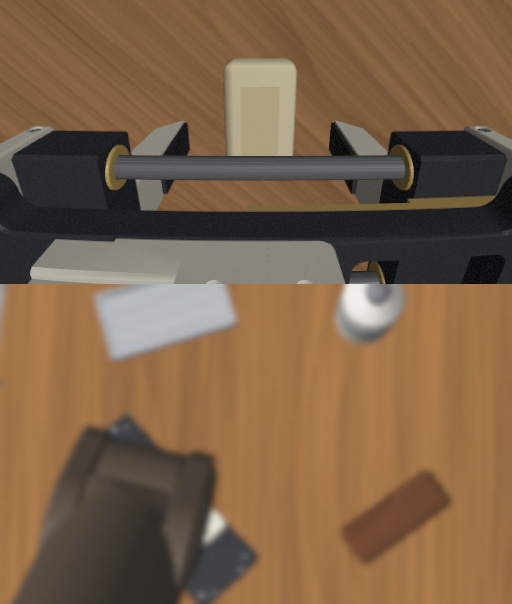

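The soap is centred between the fingers. I'll close in steps and watch the readings.

```bash
python3 - <<'E'
from h import *
for g in(.07,.055,.048,.044,.035):
    env.grip(g); st()
a=env.capture('wrist'); save(a,'dn2')
E
```

```text
t 19.74 [0.4272 0.1075 0.006 ] open 0.0701 ff 0.0 [0.2 0.3 0.3]
t 20.24 [0.4272 0.1075 0.006 ] open 0.0549 ff 0.0 [1.3 0.5 0.3]
t 20.63 [0.4272 0.1075 0.006 ] open 0.0482 ff 0.0 [ 0.1  0.9 -0.1]
t 20.97 [0.4272 0.1075 0.006 ] open 0.0439 ff 0.0 [ 0.3 -1.3  0.2]
t 21.39 [0.4272 0.1075 0.006 ] open 0.0349 ff 0.0 [-0.3  0.1 -0. ]
```

View pics/dn2.png

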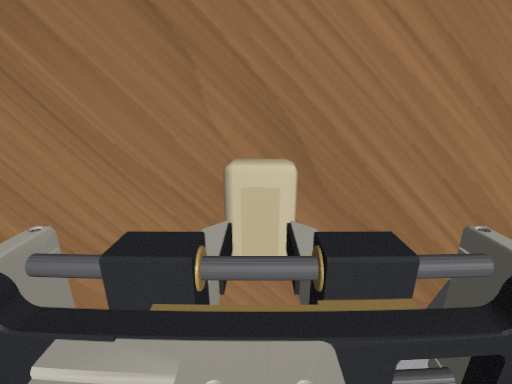

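The fingers closed above the soap. The finger image (spacing and row of the tips) puts the tips about 27 mm behind the reported TCP. I'll check this with a gentle guarded touch-down around the soap.

```bash
python3 - <<'E'
from h import *
x,y=.4272,.1075
env.move_l([x,y,.03]); env.grip(.092); env.move_l([x,y,.0]); st()
z=0.
while z>-.04:
    z-=.003; env.move_l([x,y,z],max_speed=.03); s=env.sense(); print(round(z,3),s['tool_pos'][2].round(4),s['contact_force'].round(1))
    if abs(s['contact_force'][2])>4: break
E
```

```text
t 23.12 [ 4.267e-01  1.070e-01 -2.000e-04] open 0.0918 ff 0.0 [-0.3 -0.6  0.6]
-0.003 -0.0026 [-0.4 -0.4 -0.3]
-0.006 -0.006 [-0.6 -0.5  0.3]
-0.009 -0.0091 [ 0.4 -0.1  0.4]
-0.012 -0.0122 [ 0.5 -0.6 -0.3]
-0.015 -0.0152 [-0.1 -0.1 -0.2]
-0.018 -0.0182 [-0.   0.2 -0.7]
-0.021 -0.0211 [ 0.2  0.  -0.4]
-0.024 -0.0242 [ 0.5 -0.3 -0.3]
-0.027 -0.0272 [-0.2  0.3 -0.6]
-0.03 -0.0301 [-0.1  0.4 -0.8]
-0.033 -0.0316 [-6.8 -1.1 40.5]
```

The touch came at reported z ≈ -0.031, so the true tips sit 31 mm behind the reported TCP. I'll correct for that and pick the soap.

```bash
cat >> h.py <<'E'
TIP=.031  # true fingertips lie this far behind the reported TCP (touch test)
def guarded(p0,p1,step=.003,f=4,speed=.04):
    """straight line from p0 to p1 in steps until the force changes by f; returns (pos, touched)"""
    p0,p1=np.array(p0),np.array(p1); n=int(np.ceil(np.linalg.norm(p1-p0)/step)); F0=env.sense()['contact_force']
    for i in range(1,n+1):
        p=p0+(p1-p0)*i/n; env.move_l(p,max_speed=speed); d=env.sense()['contact_force']-F0
        if np.linalg.norm(d)>f: print('touch',p.round(4),d.round(1)); return p,True
    return p1,False
E
python3 - <<'E'
from h import *
x,y=.4272,.1075
env.move_l([x,y,.004-TIP],max_speed=.05); env.grip(0); st()
env.move_l([x,y,.15],max_speed=.2); st()
dy=3.167; t=np.radians(20); Rd=R.from_euler('z',dy); Rt=Rd*R.from_euler('y',-t); up=Rt.as_matrix()
o=(Rt*R.from_euler('x',np.pi)).as_rotvec()
tgt=lambda s,h: np.array([.617,.3417,0])+Rd.apply([-.0155,0,.0244])+up@[s,0,h+.004-TIP]
env.movep(tgt(.006,.1),o); st()
env.move_l(tgt(.006,.03),max_speed=.1); st()
save(np.vstack([env.capture('scene')[100:200,250:400],env.capture('top')[130:230,110:260]]).repeat(3,0).repeat(3,1),'dish')
E
```

```text
t 26.88 [ 0.4271  0.1075 -0.027 ] open 0.0495 ff 29.9864861369133 [-0.7 -0.5 -2.2]
t 27.91 [0.4264 0.1074 0.1492] open 0.0497 ff 29.986412823200226 [-0.6 -0.5 -1.4]
t 29.2 [0.6519 0.342  0.0952] open 0.0497 ff 29.986390471458435 [-0.8 -0.3 -0.5]
t 30.05 [0.6285 0.3421 0.0301] open 0.0499 ff 29.986450374126434 [ 0.8 -0.6 -0.8]
```

View pics/dish.png

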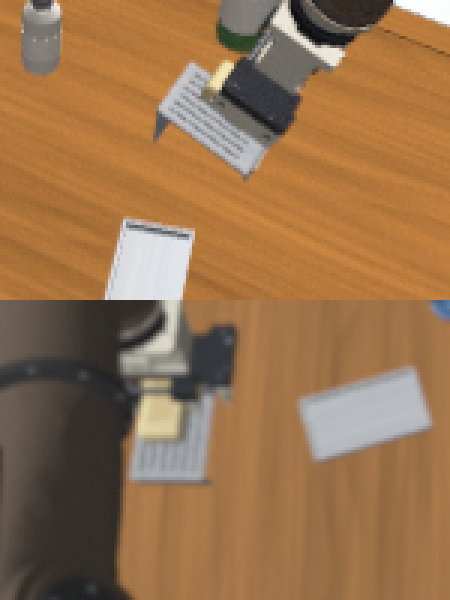

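The scene crop shows the soap above the dish, parallel to the slope, with the dish's leg and high end at left (160,120). The yaw is confirmed, so I lower it with force guarding.

```bash
python3 - <<'E'
from h import *
dy=3.167; t=np.radians(20); Rd=R.from_euler('z',dy); Rt=Rd*R.from_euler('y',-t); up=Rt.as_matrix()
tgt=lambda s,h: np.array([.617,.3417,0])+Rd.apply([-.0155,0,.0244])+up@[s,0,h+.004-TIP]
env.move_l(tgt(.006,.014),max_speed=.08)
p,hit=guarded(tgt(.006,.014),tgt(.006,-.008),step=.002,f=3); st(); print(up.T@(p-tgt(.006,0)))
if not hit: raise SystemExit
env.grip(.06); st()
env.grip(.075); env.move_l(p+up@[0,0,.08],max_speed=.15); env.grip(.092); st()
save(np.vstack([env.capture('scene')[100:200,250:400],env.capture('top')[130:230,110:260]]).repeat(3,0).repeat(3,1),'dish2')
E
```

```text
touch [ 0.6169  0.3417 -0.0008] [ 0.6 -0.5  5.5]
t 32.5 [6.180e-01 3.418e-01 4.000e-04] open 0.05 ff 29.99269276857376 [ 1.2 -0.3  4.7]
[ 1.32092956e-17  6.68002315e-17 -2.00000000e-03]
t 32.94 [ 0.6168  0.3417 -0.001 ] open 0.06 ff 0.0 [-0.4  0.7 -1.1]
t 34.65 [0.6442 0.3424 0.0743] open 0.0916 ff 0.0 [ 0.4  0.9 -0.4]
```

```bash
cat >> h.py <<'E'
def bottle(q,near,tipz,tray,lift,body):
    for off in(.11,.1,.12):
        p=look(q,near,z=.2,off=off)
        if p is not None: break
    else: raise SystemExit('miss')
    x,y=p[:2]; z=tipz-TIP; yw=np.arctan2(y,x)+np.pi/2
    env.movep([x,y,body+.04-TIP],down(yw)); env.move_l([x,y,z+.025],max_speed=.15)
    _,hit=guarded([x,y,z+.025],[x,y,z],step=.002,f=4)
    st()
    if hit: raise SystemExit('hit')
    env.grip(0); st()
    if env.sense()['opening']<.03: raise SystemExit('no grip')
    zz=z+lift; env.move_l([x,y,zz],max_speed=.15)
    tx,ty=tray; env.movep([tx,ty,zz],down(np.arctan2(ty,tx)+np.pi/2)); env.move_l([tx,ty,z+.016],max_speed=.12)
    c,hit=guarded([tx,ty,z+.016],[tx,ty,z-.001],step=.0015,f=3); st()
    env.grip(env.sense()['opening']+.02); env.move_l([tx,ty,zz+.05],max_speed=.2); env.grip(.092); st()
E
python3 - <<'E'
from h import *
bottle('small_bottle',(.397,.339),.050,(.5834,-.3342),.2,.105)
E
```

```text
small_bottle 0.65 [0.3957 0.338  0.1897] 0.952
t 40.82 [0.3956 0.338  0.0189] open 0.0916 ff 0.0 [0.2 0.2 0.3]
t 41.63 [0.3956 0.338  0.019 ] open 0.0432 ff 29.999253828736983 [-0.3 -0.9 -0.3]
touch [ 0.5834 -0.3342  0.0222] [-2.2  2.3  7.5]
t 49.52 [ 0.5835 -0.3344  0.0231] open 0.043 ff 30.00401897556003 [-2.   1.7  6.1]
t 52.15 [ 0.5834 -0.3342  0.269 ] open 0.0919 ff 0.0 [0.3 0.  0.9]
```

View pics/dish2.png

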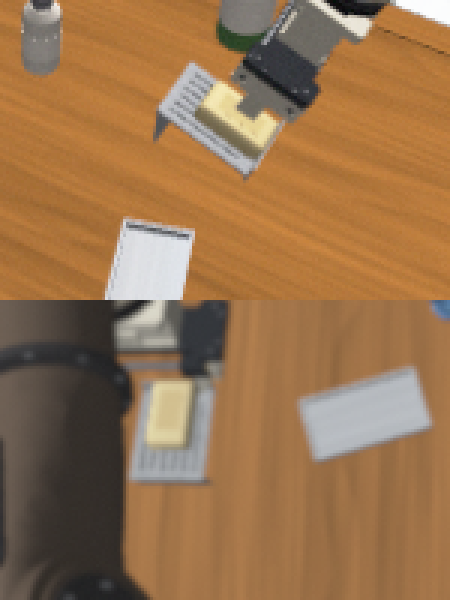

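The soap lies on the dish against the low end, (195,410) in the crop, and the small bottle is placed. Next the large bottle, then the brush.

```bash
python3 - <<'E'
from h import *
bottle('large_bottle',(.6455,-.094),.088,(.4201,-.3133),.13,.15)
for off in(.1,.09,.11):
    p=look('scrubbing_brush',(.43,-.125),off=off)
    if p is not None: break
E
```

```text
large_bottle 0.66 [ 0.6461 -0.0951  0.3653] 0.975
t 57.39 [ 0.646  -0.0951  0.0568] open 0.0921 ff 0.0 [-0.1 -0.1  1. ]
t 57.99 [ 0.6459 -0.0951  0.057 ] open 0.0613 ff 29.991969249676913 [-1.2 -0.8  1.1]
touch [ 0.4201 -0.3133  0.0602] [-2.   3.2  9.6]
t 63.56 [ 0.4201 -0.3136  0.0609] open 0.0612 ff 30.016053279396147 [-1.9  1.9  7.2]
t 65.6 [ 0.42   -0.3133  0.2368] open 0.0919 ff 0.0 [-0.3 -0.3 -0.7]
scrubbing_brush 0.71 [ 0.4284 -0.1273  2.1988] 0.935
```

View pics/look_scrubbing_brush.png

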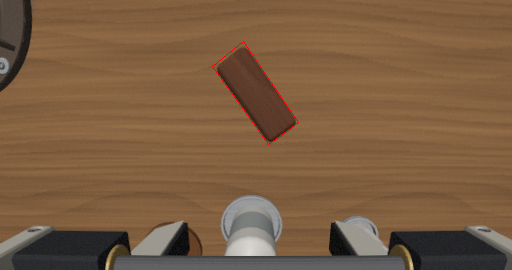

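The brush is at (256,92) and the outline matches. The large bottle stands inside its silver tray at (251,220).

```bash
python3 - <<'E'
from h import *
x,y,a=.4284,-.1273,2.1988; z=.018-TIP
yw=best_yaw([x,y,z],a); env.movep([x,y,.1],down(yw)); env.move_l([x,y,z+.01]); guarded([x,y,z+.01],[x,y,z]); env.grip(0); st()
assert env.sense()['opening']>.035
env.move_l([x,y,.12],max_speed=.2)
tx,ty,ta=.6476,.1232,1.881; ty_=ta if abs(yw-a)<.1 else ta+np.pi
env.movep([tx,ty,.12],down(ty_)); env.move_l([tx,ty,z+.018],max_speed=.12)
guarded([tx,ty,z+.018],[tx,ty,z-.001],step=.0015,f=3); st()
env.grip(.065); env.move_l([tx,ty,.15],max_speed=.2); env.grip(.092); st()
# check
for n,p,qs in [('c1',(.6,.06),{'scrubbing_brush':(.6476,.123),'brush_tray':(.6476,.123),'soap':(.63,.342),'soap_dish':(.617,.342)}),
               ('c2',(.5,-.45),{'large_bottle':(.42,-.313),'small_bottle':(.583,-.334)})]:
    env.movep([*p,.28],down(np.pi/2)); cm=cam('wrist'); save(env.capture('wrist')[:270],n)
    for q,nr in qs.items():
        for o in find('wrist',q,np.array(nr),cm): print(q,round(o[0],2),o[1].round(4),round(o[2],3))
st()
cv2.imwrite('pics/fin.png',np.vstack([cv2.imread('pics/c1.png'),cv2.imread('pics/c2.png')]))
E
```

```text
t 70.88 [ 0.4284 -0.1273 -0.013 ] open 0.0459 ff 29.983513355255127 [-0.6  0.6 -0.4]
touch [ 0.6476  0.1232 -0.0096] [-2.4 -0.2  8.1]
t 76.57 [ 0.6478  0.1232 -0.0089] open 0.0456 ff 29.988578259944916 [-2.3  0.4  6.1]
t 78.72 [0.6476 0.1232 0.15  ] open 0.0917 ff 0.0 [ 0.1 -1.1  0.1]
scrubbing_brush 0.78 [0.6487 0.1227 1.894 ] 0.945
large_bottle 0.96 [ 0.4207 -0.3118 -0.0044] 0.964
small_bottle 0.97 [ 0.5863 -0.3337  0.2544] 0.974
t 83.1 [ 0.5009 -0.449   0.28  ] open 0.0917 ff 0.0 [-0.1  0.3 -0.6]
```

View pics/fin.png

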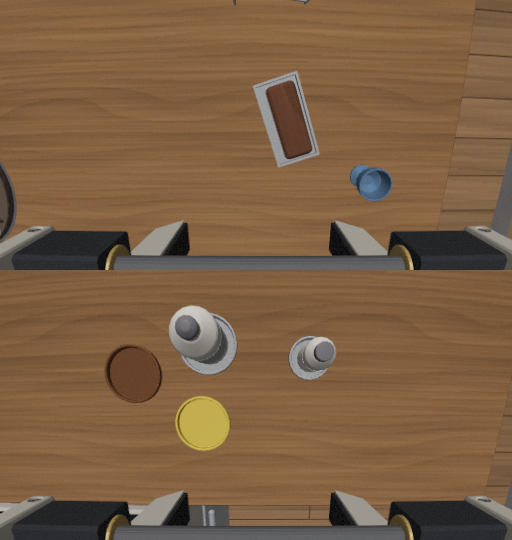

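Brush and bottles are in place. One last look at the soap on the dish.

```bash
python3 - <<'E'
from h import *
env.movep([.62,.21,.25],down(np.pi/2)); cm=cam('wrist'); im=env.capture('wrist')
Rd=R.from_euler('z',3.167); Rt=Rd*R.from_euler('y',-np.radians(20))
P=Rt.apply(box(.084,.05,0,.026))+np.array([.617,.3417,0])+Rd.apply([-.0155,0,.0244])
cv2.polylines(im,[cv2.convexHull(w2p(cm,P).astype(np.int32))],True,(255,0,0),1)
save(cv2.resize(im[40:200,140:380],(720,480)),'soapfin'); st()
E
```

```text
t 85.54 [0.6204 0.2086 0.2502] open 0.092 ff 0.0 [0.2 0.3 0.4]
```

View pics/soapfin.png

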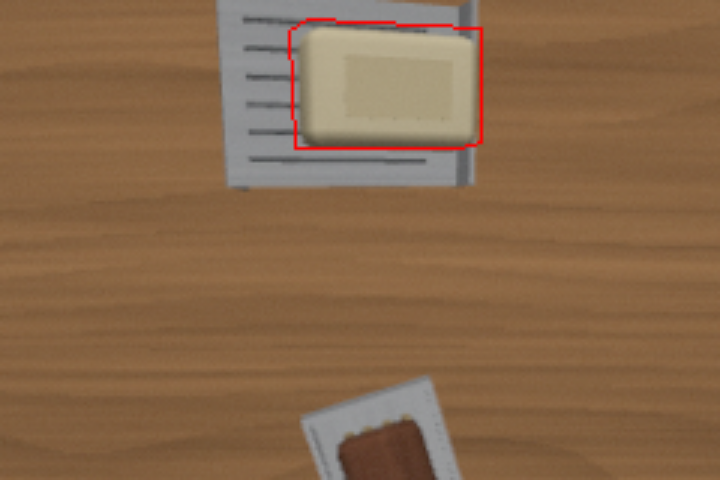

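The soap covers the lip side at (475,85) and matches the predicted seated outline, so I hand in.

```bash
python3 -c "
from h import *
print(env.sign_off())"
```

```text
the job is handed in; nothing more can be done
None
```

I handed the job in at about 86 s: both bottles, the brush and the soap looked correctly placed in the last pictures, and I made no contact with the green bottle or the egg cup; no verdict was returned.

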